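# Set the ointment mixer to fast and start it

### The job

Two mixers of the same kind stand on the worktop, each loaded with a small ointment pot. On the one that holds the green-lidded pot, push the speed lever from off, past the slow click, fully home to the fast stop (two yellow dots), and then press that mixer's green start button fully down and let it come up. Nothing is gripped or lifted: leave both pots in their cups, the other mixer at off and not started, and the other things on the worktop where they are.

Things in the scene. Friction and masses are not known exactly. Their poses are not given: they have to be found in the camera images.
- mixer_a: Ointment mixer with the green-lidded pot: grey-white console fixed to the worktop, 200 (x) by 180 (y) by 55 mm high. Origin: centre of its underside; x points to its back (away from the robot), y to its left, z up; yaw within 0.3 rad. Lever slot along y at x = -55 mm, y = +60 (off) to 0 (fast); start button at x = -55, y = -60; pot cup at x = +45, y = 0. The two mixers are alike and may change places.
- lever_a_top (a point): Centre of the top of the green-lidded mixer's speed lever: a black upright paddle with an orange stripe, 26 mm along the mixer's x, 13 mm thick along its y, 10 to 44 mm above the console's top (this point is 99 mm above the worktop). It moves with the lever. Dots behind the slot mark off (white), slow (one yellow) and fast (two yellow).
- lever_a (a joint): Travel of the green-lidded mixer's speed lever in m, along the mixer's -y (to its right): 0 = off, 0.030 = slow, 0.060 = fast, the end stop. It clicks into all three: leaving off or slow takes up to about 10 N (most at 8 mm past the click); once about 16 mm past a click it snaps on to the next by itself, before that it falls back.
- start_a_top (a point): Centre of the top of the green-lidded mixer's green round start button, 28 mm diameter, in a small black housing on the mixer's top, beside the fast end of the lever's slot. This point is about 77 mm above the worktop and moves down with the button.
- start_a (a joint): Travel of the green-lidded mixer's start button in m: 0 = up, 0.006 = fully pressed (about 5 N); it springs back.
- mixer_a_seat (a point): Centre of the floor of the green-lidded mixer's steel pot cup (inner diameter 56, outer 68 mm, rim 14 mm above the console's top; the pot in it reaches 101 mm above the worktop), 61 mm above the worktop.
- mixer_b: Ointment mixer with the red-lidded pot: grey-white console fixed to the worktop, 200 (x) by 180 (y) by 55 mm high. Origin: centre of its underside; x points to its back (away from the robot), y to its left, z up; yaw within 0.3 rad. Lever slot along y at x = -55 mm, y = +60 (off) to 0 (fast); start button at x = -55, y = -60; pot cup at x = +45, y = 0. The two mixers are alike and may change places.
- lever_b_top (a point): Centre of the top of the red-lidded mixer's speed lever: a black upright paddle with an orange stripe, 26 mm along the mixer's x, 13 mm thick along its y, 10 to 44 mm above the console's top (this point is 99 mm above the worktop). It moves with the lever. Dots behind the slot mark off (white), slow (one yellow) and fast (two yellow).
- lever_b (a joint): Travel of the red-lidded mixer's speed lever in m, along the mixer's -y (to its right): 0 = off, 0.030 = slow, 0.060 = fast, the end stop. It clicks into all three: leaving off or slow takes up to about 10 N (most at 8 mm past the click); once about 16 mm past a click it snaps on to the next by itself, before that it falls back.
- start_b_top (a point): Centre of the top of the red-lidded mixer's green round start button, 28 mm diameter, in a small black housing on the mixer's top, beside the fast end of the lever's slot. This point is about 77 mm above the worktop and moves down with the button.
- start_b (a joint): Travel of the red-lidded mixer's start button in m: 0 = up, 0.006 = fully pressed (about 5 N); it springs back.
- mixer_b_seat (a point): Centre of the floor of the red-lidded mixer's steel pot cup (inner diameter 56, outer 68 mm, rim 14 mm above the console's top; the pot in it reaches 101 mm above the worktop), 61 mm above the worktop.
- pot_green: Small white ointment pot with a green lid, 44 mm diameter, 40 mm high, loose in its mixer's cup; origin at the centre of its underside, z up..
- pot_red: Small white ointment pot with a red lid, 44 mm diameter, 40 mm high, loose in its mixer's cup; origin at the centre of its underside, z up..
- dropper: Bystander: amber dropper bottle with a black cap, 32 mm diameter, 78 mm high, loose on the worktop; origin at the centre of its underside, z up.
- roll: Bystander: roll of blank white labels, 62 mm diameter, 34 mm high, loose on the worktop; origin at the centre of its underside, z up.
- white_pot: Bystander: larger white screw pot with a white lid, 62 mm diameter, 66 mm high, loose on the worktop; origin at the centre of its underside, z up.
Things that resemble listed ones, but are neither listed nor needed, are in the scene too. Leave any purple look-alike of the pot_green alone.

How it is judged:
On the way, in this order (a step that is already met when the one before it is completed fails the run):
1. the lever of the mixer with the green-lidded pot is at fast, its second stop (value of joint lever_a above 0.055 m), for 0.2 s.
2. then that mixer's start button is pressed down (value of joint start_a above 0.0045 m), for 0.05 s.
At the end, for the whole second after the job is handed in: The lever of the mixer with the green-lidded pot stands within 5 mm of its fast stop and its start button is up again (less than 2 mm down); the other mixer's lever is at off (within 6 mm) and its button up; both pots stand upright (within 0.1 rad) in their cups (within 13 mm of the cup's centre) (value of joint lever_a above 0.055 m and value of joint each of start_a, start_b below 0.002 m and value of joint lever_b below 0.006 m and distance between pot_green and mixer_a_seat below 0.013 m and distance between pot_red and mixer_b_seat below 0.013 m and angle between each of pot_green, pot_red's own z axis and vertical below 0.1 rad); the robot touches nothing.
It fails at once if the start button is pressed while the lever is not at fast (value of joint start_a above 0.003 m and value of joint lever_a below 0.05 m).
It fails at once if the other mixer's lever is shifted or its button pressed (value of joint lever_b above 0.012 m or value of joint start_b above 0.003 m).
It fails at once if an ointment pot is shifted, lifted or tipped (distance of any of pot_green, pot_red from where it was at the start of the episode above 0.012 m or angle between any of pot_green, pot_red's own z axis and vertical above 0.3 rad).
It fails at once if the dropper bottle, label roll or white pot is pushed away, lifted or knocked over (distance of any of dropper, roll, white_pot from where it was at the start of the episode above 0.03 m or angle between any of dropper, roll, white_pot's own z axis and vertical above 0.4 rad).
It also fails if it takes over 48 s, if anything falls off the work surface, if the arm or the gripper's body presses on something with over 40 N, if the wrist force passes 120 N, or if a joint passes its speed limit or range.

### The arm

A 7-joint arm with a two-finger parallel gripper is mounted at the origin on a cart in front of the work surface, level with it; the furniture and walls round the work are solid. World frame = base frame: x ahead of the robot, y to its left, z up, the work surface at z = 0. Lengths are in m, angles in rad, forces in N, time in s.
With the tool pointing down it reaches from about 0.4 to 0.85 m from the base axis. Payload 10.4 kg.
Tool frame: the origin (TCP) lies on the centre line of the jaws, within the pads' length; the fingertips stand 17 mm ahead of it and the grasp point (between the pads) lies 2 mm behind it (manip.tcp_to_tips is the distance from the TCP to the fingertips, in m); z points along the fingers, x is the direction in which the jaws open and shut, and the axes are right-handed (so a half turn about z gives the same grasp; the last joint's range is limited). The gripper opens to 85 mm and grips with 20 to 120 N. Pads are 22 mm wide; open, the fingers measure 114 mm over their backs; the gripper's body (76 mm by 85 mm) begins 54 mm behind the grasp point. The pads swing forward as they close: fully open they stand 13 mm farther back than shut.
Start: joints at [1.222, 0.332, -0.065, 1.46, 0.022, 1.35, -0.088], TCP at [0.2, -0.592, 0.248] pointing down, gripper open.
Joint ranges: [-2.6, 2.6], [-0.5, 2.12], [-1.47, 1.34], [0.16, 2.42], [-1.27, 4.41], [0.06, 2.06], [-2.6, 2.6]. Speed limits (rad/s): [2.22, 2.22, 2.79, 2.79, 3.14, 3.14, 3.14].

### API

Orientations are given as a unit quaternion [x, y, z, w].
In Python, from workcell import manip gives the robot as it stands.
- The arm moves only by the shell command python3 -m pendant 'ROWS' [FORCE]. ROWS is JSON, a list of rows, each a list of 3 entries, a list of its own where there are three numbers: the shift along the world's x, y, z in cm, then the turn, a rotation vector about the world's x, y, z in degrees, then the closure in counts, from 0 (fully open) to 255 (shut). A call has 1 to 12 rows; each row shifts and turns the pose as measured when the row begins; what a row does not reach is not made up. A row lasts 1/8 s, in which the tool goes at most 62.5 mm and 10.7 degrees, less where a joint would pass 70% of its speed; a pose out of reach is approached as far as the arm can. A call is refused whole if a number of a shift passes 6.25 or a number of a turn 10.7, either way. A call with a gripper value outside its range is refused whole. The fingers move at their own pace and stop on an object; FORCE is the grip in N (left out, the last holds). Time passes only in rows, so rows that do not move let the fingers close. It gives the time, the measured TCP pose, the force and the opening at its end, in the units of the state.
- manip.get_obs(): the state, without advancing time (a new reading comes with each control period).
- manip.camera(name): name is "side" or "top"; returns a dict with "pixels" (480x640x3 uint8, red, green, blue), "range_z" (480x640 float32, m along the optical axis (not along the pixel's ray), 0 where there is no reading), "K" (3x3 intrinsics, pixels), "origin" and "rotation" of the camera in the world. Camera axes: x right, y down, z forward; pixel columns grow to the right and rows downward; lengths in m; the calibration is good to about 2 mm. A picture is of the moment at which its call begins.
- manip.hand_in(): hands the job in, once; it reports no verdict.
The state is a dict: "clock": time; "joint_pos": joint angles; "joint_velocities": joint speeds; "tau": joint torques, N m; "position": TCP position; "ee_rot": TCP orientation; "ft_force": force on the tool from outside, world axes, zero at the start; "torque": the same for the moment, N m; "grip_width": opening from 0.0 (shut) to 1.0 (fully open).
Only numpy, scipy, OpenCV 4.12 (cv2) and the standard library are available. Lean on these libraries where they do the work, as an engineer would, in place of code of your own. Each camera call takes 0.05 s, during which the arm holds its last target.

## Working session

There is one attempt and no reset: what is moved stays moved. The work goes in short steps, Python scripts to look and compute and a shell command to move; the robot and the scene stay as the last step left them, time stands still between calls to the robot, and variables do not carry over. Pictures are saved under pics/ and viewed, and the job is handed in when it is done.

```bash
ls; mkdir -p pics
python3 - <<'E'
from workcell import manip
import cv2,numpy as np
o=manip.get_obs();print(o)
for n in("top","side"):
    c=manip.camera(n);cv2.imwrite(f"pics/{n}1.png",c["pixels"][...,::-1]);np.savez(f"{n}1.npz",**c)
    print(c["K"],c["origin"],c["rotation"])
E
```

```text
pics
{'clock': 0.0, 'joint_pos': array([ 1.22238762,  0.3328719 , -0.06470894,  1.4609554 ,  0.02159713,
        1.34987015, -0.08847538]), 'joint_velocities': array([ 1.22447021e-03, -9.37794658e-06, -7.71284274e-04, -9.99128097e-04,
        1.13209071e-03, -1.25617921e-03, -8.46780065e-04]), 'tau': array([ 2.61239993e-04, -6.25451803e+01,  4.91578924e-02, -3.91601515e+01,
        1.62036525e-02,  1.00239721e-02,  1.25701050e-07]), 'position': array([ 0.19993759, -0.59178924,  0.24750919]), 'ee_rot': array([ 8.12442399e-01, -5.83041038e-01, -5.89230152e-04, -3.86496744e-04]), 'ft_force': array([1.29711765, 0.1060797 , 0.43859554]), 'torque': array([-0.00627645,  0.01563018, -0.04252863]), 'grip_width': 0.9983068225242585}
[[573.02510595   0.         312.42705213]
 [  0.         573.02510595 246.19828141]
 [  0.           0.           1.        ]] [0.31428233 0.05344515 1.41855689] [ 0.71421908 -0.69587329  0.04684028 -0.05880018]
[[459.64504499   0.         313.65162999]
 [  0.         459.64504499 239.04998832]
 [  0.           0.           1.        ]] [ 0.88178067 -0.61633651  0.99934021] [ 0.91128035  0.22379232 -0.07916267 -0.3364794 ]
```

View pics/top1.png

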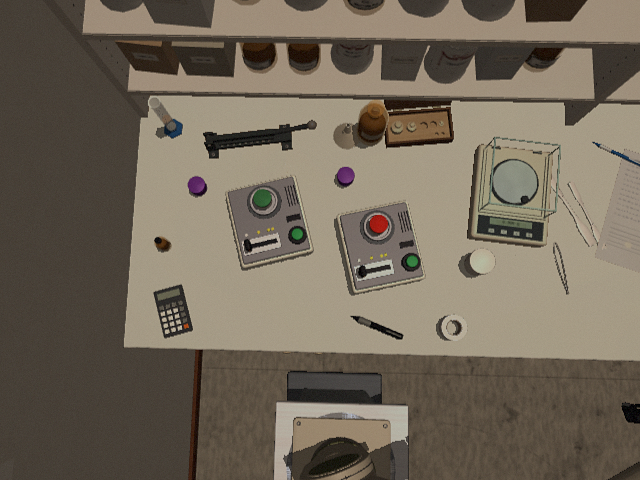

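View pics/side1.png

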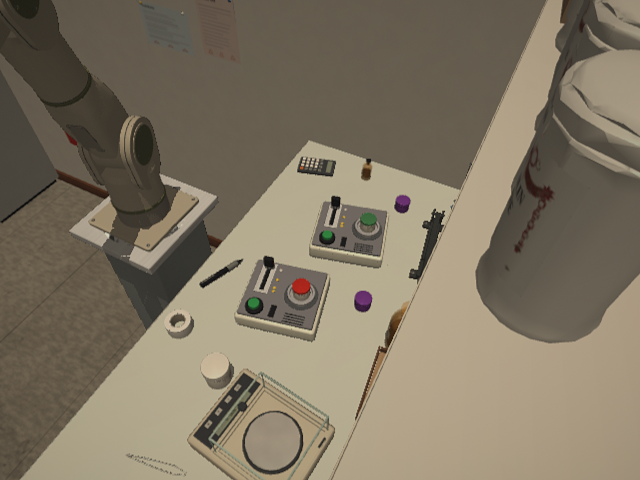

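The green-lidded mixer is the left one: lid at about (262,198), lever at off near (248,244), button (297,234) in the top view. The red one is to its right.

```bash
cat > h.py <<'E'
import numpy as np
from scipy.spatial.transform import Rotation as R
def cam(n): 
    c=np.load(n+".npz"); return c
def atz(c,u,v,z):
    K=c["K"];d=np.array([(u-K[0,2])/K[0,0],(v-K[1,2])/K[1,1],1]);q=c["rotation"]
    d=(R.from_quat(q) if q.size==4 else R.from_matrix(q)).apply(d);o=c["origin"]
    return o+d*(z-o[2])/d[2]
def dep(c,u,v):
    K=c["K"];Z=np.median(c["range_z"][v-1:v+2,u-1:u+2]);d=np.array([(u-K[0,2])/K[0,0],(v-K[1,2])/K[1,1],1])*Z
    q=c["rotation"];return c["origin"]+R.from_quat(q).apply(d)
def proj(c,p):
    q=R.from_quat(c["rotation"]).inv().apply(np.array(p)-c["origin"]);K=c["K"];return (K@(q/q[2]))[:2]
E
python3 - <<'E'
from h import *;import cv2
c=cam("top1");p=c["pixels"]
cv2.imwrite("pics/crop1.png",cv2.resize(p[170:275,220:320],None,fx=5.7,fy=5.7,interpolation=cv2.INTER_CUBIC)[...,::-1])
s=cam("side1");cv2.imwrite("pics/crops1.png",cv2.resize(s["pixels"][185:275,300:400],None,fx=6,fy=6,interpolation=cv2.INTER_CUBIC)[...,::-1])
print(dep(c,262,198),dep(c,297,234),dep(c,160,320),dep(c,240,215))
print(dep(s,369,218),dep(s,327,236))
E
```

```text
[0.62497333 0.20077794 0.09885442] [0.54505865 0.11656095 0.07377978] [0.33428452 0.44960551 0.00574334] [0.59232883 0.25796733 0.05202834]
[0.63032214 0.2012631  0.10004062] [0.55059418 0.11038901 0.07636839]
```

View pics/crop1.png

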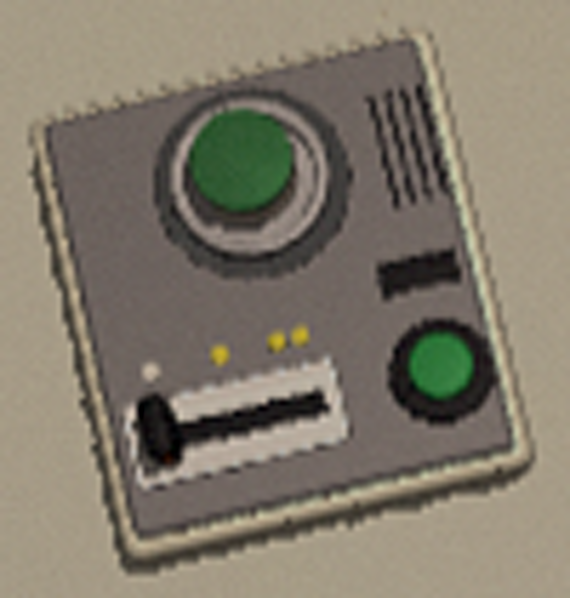

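View pics/crops1.png

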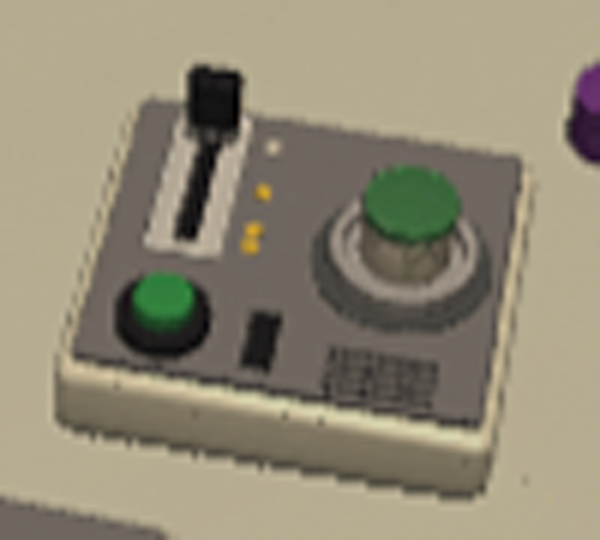

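Run:
```python
from h import *
from scipy.optimize import least_squares
t=cam("top1");s=cam("side1")
T=lambda x,y:(220+(x+.5)/5.7-.5,170+(y+.5)/5.7-.5)
S=lambda x,y:(300+(x+.5)/6-.5,185+(y+.5)/6-.5)
# local model points, camera, pixel
obs=[((-.055,-.06,.077),t,T(441,365)),((-.055,-.06,.077),s,S(164,294)),
((.045,0,.069),t,T(251,177)),((.045,0,.069),s,S(402,250)),
((.1,.09,.055),t,T(38,128)),((.1,-.09,.055),t,T(425,36)),((-.1,-.09,.055),t,T(528,457)),((-.1,.09,.055),t,T(128,552)),
((-.1,-.09,.055),s,S(62,360)),((.1,-.09,.055),s,S(490,432)),((.1,.09,.055),s,S(527,162)),((-.1,.09,.055),s,S(150,99)),
((-.055,.06,.099),t,T(157,402)),((-.055,.06,.099),s,S(216,72))]
def w(p,l):
    c,sn=np.cos(p[2]),np.sin(p[2]);return [p[0]+c*l[0]-sn*l[1],p[1]+sn*l[0]+c*l[1],l[2]]
for cams in ([t],[s],[t,s]):
    ob=[o for o in obs if o[1] in cams] if 0 else [o for o in obs if any(o[1] is k for k in cams)]
    f=lambda p:np.ravel([proj(c,w(p,l))-np.array(q) for l,c,q in ob])
    r=least_squares(f,[.58,.19,.2]);print(r.x,np.round(r.fun.reshape(-1,2),1).tolist())
p=r.x
for l in [(-.055,.06,.099),(-.055,0,.099),(-.055,-.06,.077),(.045,0,.061)]:print(l,np.round(w(p,l),4))
for l,c,q in obs: print(l,np.round(np.array(atz(c,*q,l[2]))-w(p,l),4))
```

```text
[0.5824313  0.1876882  0.25564395] [[0.3, 0.4], [0.4, -0.2], [-2.4, -3.3], [1.4, -3.6], [1.8, 1.0], [-1.2, 1.3], [-0.3, 3.9]]
[0.58539488 0.18771163 0.25589852] [[-0.1, 0.5], [0.5, -0.1], [-2.1, 0.3], [1.1, 1.6], [3.0, -1.7], [-2.6, -2.4], [0.2, 0.7]]
[0.58369441 0.18784637 0.25586006] [[0.3, -0.1], [-0.7, 0.2], [0.3, -0.7], [-0.0, -0.4], [-2.4, -3.8], [1.3, -4.1], [1.7, 0.5], [-1.2, 0.8], [-2.7, 0.0], [0.5, 1.4], [2.4, -1.9], [-3.1, -2.7], [-0.4, 3.4], [-0.3, 0.5]]
(-0.055, 0.06, 0.099) [0.5153 0.232  0.099 ]
(-0.055, 0, 0.099) [0.5305 0.1739 0.099 ]
(-0.055, -0.06, 0.077) [0.5457 0.1159 0.077 ]
(0.045, 0, 0.061) [0.6272 0.1992 0.061 ]
(-0.055, -0.06, 0.077) [-0.0003  0.0007 -0.    ]
(-0.055, -0.06, 0.077) [ 0.0012  0.0015 -0.    ]
(0.045, 0, 0.069) [-0.0017  0.0007 -0.    ]
(0.045, 0, 0.069) [ 0.0006 -0.0012  0.    ]
(0.1, 0.09, 0.055) [-0.0095 -0.0064 -0.    ]
(0.1, -0.09, 0.055) [-0.0106  0.0029 -0.    ]
(-0.1, -0.09, 0.055) [ 0.001   0.0042 -0.    ]
(-0.1, 0.09, 0.055) [ 0.002  -0.0028 -0.    ]
(-0.1, -0.09, 0.055) [0.0063 0.0033 0.    ]
(0.1, -0.09, 0.055) [-0.003   0.0035  0.    ]
(0.1, 0.09, 0.055) [-0.0033 -0.0104  0.    ]
(-0.1, 0.09, 0.055) [ 0.013  -0.0056 -0.    ]
(-0.055, 0.06, 0.099) [ 0.0081 -0.0005 -0.    ]
(-0.055, 0.06, 0.099) [-0.0001  0.0022 -0.    ]
```

Checks agree: the button is within 2 mm in both cameras, pose (0.584, 0.188), yaw 0.256. Next I close the fingers and swing over along an arc, high up.

```bash
python3 -c "
from workcell import manip;print(manip.tcp_to_tips)"; python3 -m pendant '[[[0,0,2],[0,0,0],255],[[1,1,3],[0,0,-4],255],[[3,4,0],[0,0,0],255],[[3,4,0],[0,0,0],255],[[3,4,0],[0,0,0],255],[[3,4,0],[0,0,0],255],[[3,4,0],[0,0,0],255],[[3,4,0],[0,0,0],255],[[3,4,0],[0,0,0],255]]' 40
```

```text
0.017
clock: 1.23
position: [0.4208, -0.2937, 0.2948]
ee_rot: [0.788, -0.615, -0.004, -0.001]
ft_force: [0.2, -1.1, 0.1]
grip_width: 0.0
```

```bash
python3 -m pendant '[[[1,5,0],[0,0,0],255],[[1,5.5,0],[0,0,0],255],[[1,5.5,0],[0,0,0],255],[[1,5.5,0],[0,0,0],255],[[1,5.5,0],[0,0,0],255],[[1,5.5,0],[0,0,0],255],[[1,5.5,0],[0,0,0],255],[[1,5.5,0],[0,0,0],255],[[0.6,5.5,0],[0,0,0],255],[[0,0,0],[0,0,0],255]]'
```

```text
clock: 2.48
position: [0.506, 0.2164, 0.2924]
ee_rot: [0.79, -0.613, -0.005, -0.001]
ft_force: [0.2, -0.9, -0.9]
grip_width: 0.004
```

```bash
python3 -m pendant '[[[0,5.2,0],[0,0,0],255],[[0,0.2,-4],[0,0,0],255],[[0,0,-4],[0,0,0],255],[[0,0,-4],[0,0,0],255],[[0,0,-3],[0,0,0],255],[[0,0,-2],[0,0,0],255],[[0,0,0],[0,0,0],255]]'
python3 - <<'E'
from workcell import manip
import cv2,numpy as np
for n in("top","side"):
    c=manip.camera(n);np.savez(f"{n}2.npz",**c);p=c["pixels"]
    q=p[160:280,210:330] if n=="top" else p[150:290,280:410]
    cv2.imwrite(f"pics/{n}2.png",cv2.resize(q,None,fx=4.2,fy=4.2,interpolation=cv2.INTER_CUBIC)[...,::-1])
print(manip.get_obs()["position"])
E
```

```text
clock: 3.35
position: [0.5068, 0.2668, 0.1159]
ee_rot: [0.788, -0.615, -0.005, 0.001]
ft_force: [0.1, -0.4, 1.3]
grip_width: 0.005
[0.50772272 0.26765341 0.11777537]
```

View pics/side2.png

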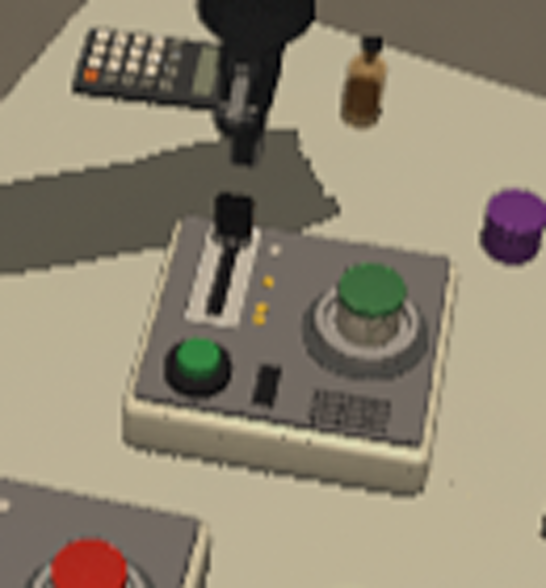

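View pics/top2.png

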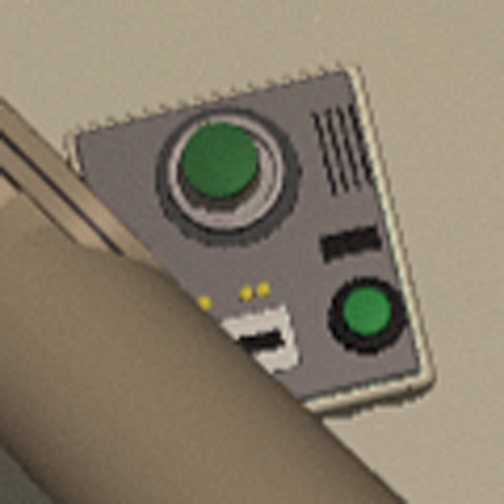

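```bash
python3 -m pendant '[[[0,0,-2.2],[0,0,0],255],[[0,0,0],[0,0,0],255],[[0.25,-0.97,0],[0,0,0],255],[[0.13,-0.5,0],[0,0,0],255],[[0.1,-0.4,0],[0,0,0],255]]'; python3 -m pendant '[[[0.15,-0.6,0],[0,0,0],255],[[0.15,-0.6,0],[0,0,0],255]]'
```

```text
clock: 4.08
position: [0.5141, 0.2494, 0.0976]
ee_rot: [0.788, -0.615, -0.003, -0.003]
ft_force: [-0.5, 5.0, -3.3]
grip_width: 0.002
clock: 4.32
position: [0.5162, 0.2408, 0.098]
ee_rot: [0.789, -0.614, -0.005, -0.005]
ft_force: [-0.3, 7.2, -4.1]
grip_width: 0.0
```

```bash
cat > m.py <<'E'
from workcell import manip
import numpy as np
o=manip.get_obs();p=o["position"];a=.25586;d=p[:2]-[.58369,.18785]
print("mixer xy",np.round([np.cos(a)*d[0]+np.sin(a)*d[1],-np.sin(a)*d[0]+np.cos(a)*d[1]],4),"z",p[2].round(4),o["ft_force"].round(1),o["clock"])
E
python3 m.py
```

```text
mixer xy [-0.0519  0.0683] z 0.098 [-0.3  7.2 -4.1] 4.325
```

```bash
python3 -m pendant '[[[0.15,-0.8,0],[0,0,0],255],[[0.2,-0.8,0],[0,0,0],255],[[0.2,-0.8,0],[0,0,0],255],[[0.2,-0.8,0],[0,0,0],255],[[0.2,-0.8,0],[0,0,0],255]]'; python3 m.py
```

```text
clock: 4.95
position: [0.5255, 0.2022, 0.0989]
ee_rot: [0.79, -0.613, -0.007, -0.008]
ft_force: [-0.4, 0.1, 0.4]
grip_width: -0.0
mixer xy [-0.0527  0.0286] z 0.0989 [-0.4  0.1  0.4] 4.95
```

```bash
python3 -m pendant '[[[0.15,-0.6,0],[0,0,0],255],[[0.13,-0.5,0],[0,0,0],255],[[0.1,-0.4,0],[0,0,0],255]]'; python3 m.py
```

```text
clock: 5.32
position: [0.5276, 0.1934, 0.0993]
ee_rot: [0.792, -0.611, -0.01, -0.012]
ft_force: [-1.1, 18.9, -7.4]
grip_width: 0.002
mixer xy [-0.0529  0.0195] z 0.0993 [-1.1 18.9 -7.4] 5.325
```

```bash
python3 -m pendant '[[[0,0,0],[0,0,0],255],[[0,0,0],[0,0,0],255],[[-0.5,2,0],[0,0,0],255],[[-0.2,1,1],[0,0,0],255],[[0,0,4],[0,0,0],255],[[0,0,4],[0,0,0],255],[[0,0,0],[0,0,0],255]]'; python3 m.py
python3 - <<'E'
from workcell import manip
import cv2,numpy as np
c=manip.camera("side");p=c["pixels"][150:290,280:410]
cv2.imwrite("pics/side3.png",cv2.resize(p,None,fx=4.2,fy=4.2,interpolation=cv2.INTER_CUBIC)[...,::-1])
from scipy.spatial.transform import Rotation as R
o=manip.get_obs();r=R.from_quat(o["ee_rot"]);a=np.radians(-75.34)
g=R.from_matrix(np.array([[np.cos(a),np.sin(a),0],[np.sin(a),-np.cos(a),0],[0,0,-1]]).T.T)
print("turn to level",np.degrees((g*r.inv()).as_rotvec()).round(1), r.apply([0,0,1]).round(3))
E
```

```text
clock: 6.2
position: [0.5213, 0.2213, 0.1938]
ee_rot: [0.791, -0.612, -0.009, -0.011]
ft_force: [-0.2, -0.2, -0.6]
grip_width: 0.0
mixer xy [-0.0519  0.0481] z 0.1938 [-0.2 -0.2 -0.6] 6.2
turn to level [-1.6 -0.2  0.1] [-0.003  0.027 -1.   ]
```

View pics/side3.png

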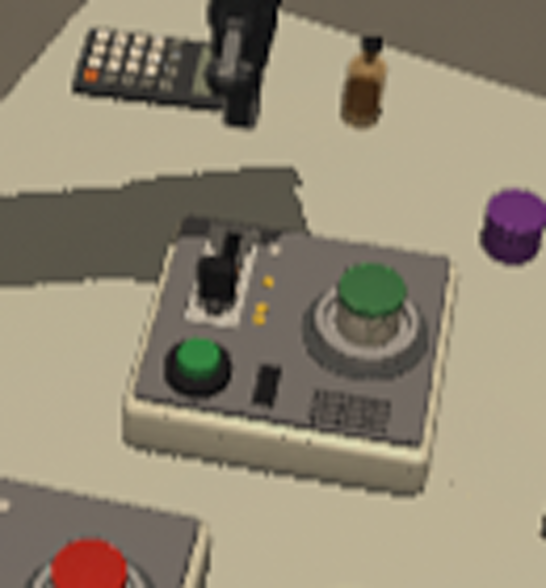

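Run:
```python
from h import *
s=cam("side1");a=.25586
for y in(.06,.03,.0):
  for z in (.099,.065):
    p=[.58369+np.cos(a)*-.055-np.sin(a)*y,.18785-np.sin(a)*.055+np.cos(a)*y,z]
    q=proj(s,p);print(y,z,(q-[280,150])*4.2)
```

```text
0.06 0.099 [232.07254251 197.76479092]
0.06 0.065 [229.9623438  233.76737149]
0.03 0.099 [223.28743686 229.06569957]
0.03 0.065 [221.32232236 264.97099122]
0.0 0.099 [214.23415041 261.3221235 ]
0.0 0.065 [212.42391731 297.10776877]
```

The lever top is at crop (218,262), which matches the fast position predicted at (214,261). Next is the button.

```bash
python3 -m pendant '[[[1.2,-5,0],[-1.6,-0.2,0],255],[[1.2,-5,0],[0,0,0],255],[[0,-0.6,-3],[0,0,0],255],[[0,0,-3],[0,0,0],255],[[0,0,-1.5],[0,0,0],255],[[0,0,0],[0,0,0],255]]'; python3 m.py
```

```text
clock: 7.0
position: [0.5434, 0.1077, 0.1116]
ee_rot: [0.79, -0.613, -0.001, 0.003]
ft_force: [-0.4, -0.3, -0.4]
grip_width: 0.001
mixer xy [-0.0592 -0.0674] z 0.1116 [-0.4 -0.3 -0.4] 7.0
```

```bash
python3 -m pendant '[[[0.2,0.8,0],[0,0,0],255],[[0,0,0],[0,0,0],255]]'; python3 m.py; python3 -m pendant '[[[0,0,-0.9],[0,0,0],255],[[0,0,-0.7],[0,0,0],255],[[0,0,-0.4],[0,0,0],255]]'; python3 m.py
```

```text
clock: 7.25
position: [0.5463, 0.1172, 0.1132]
ee_rot: [0.791, -0.612, -0.0, 0.003]
ft_force: [-0.7, 0.1, -0.2]
grip_width: 0.004
mixer xy [-0.0541 -0.0589] z 0.1132 [-0.7  0.1 -0.2] 7.25
clock: 7.62
position: [0.5469, 0.1176, 0.0931]
ee_rot: [0.791, -0.612, 0.001, 0.002]
ft_force: [-0.6, -0.5, 1.7]
grip_width: 0.001
mixer xy [-0.0534 -0.0587] z 0.0931 [-0.6 -0.5  1.7] 7.625
```

```bash
python3 -m pendant '[[[0,0,-0.4],[0,0,0],255],[[0,0,-0.4],[0,0,0],255],[[0,0,-0.3],[0,0,0],255]]'; python3 m.py
```

```text
clock: 8.0
position: [0.5473, 0.1178, 0.0874]
ee_rot: [0.791, -0.612, 0.002, 0.003]
ft_force: [-21.4, -6.8, 46.9]
grip_width: -0.0
mixer xy [-0.053  -0.0586] z 0.0874 [-21.4  -6.8  46.9] 8.0
```

```bash
python3 -m pendant '[[[0,0,0.1],[0,0,0],255],[[0,0,2],[0,0,0],255],[[0,0,4],[0,0,0],255],[[0,0,5],[0,0,0],255],[[0,0,5],[0,0,0],255],[[-3,-5,0],[0,0,0],255],[[-3,-5,0],[0,0,0],255],[[-3,-5,0],[0,0,0],255],[[0,-5,0],[0,0,0],255],[[0,-5,0],[0,0,0],255],[[0,0,0],[0,0,0],255]]'; python3 m.py
python3 - <<'E'
from workcell import manip
import cv2,numpy as np
for n in("top","side"):
    c=manip.camera(n);p=c["pixels"];np.savez(f"{n}4.npz",**c)
    q=p[140:350,130:510] if n=="top" else p[140:400,170:420]
    cv2.imwrite(f"pics/{n}4.png",cv2.resize(q,None,fx=2.1,fy=2.1,interpolation=cv2.INTER_CUBIC)[...,::-1])
E
```

```text
clock: 9.38
position: [0.4531, -0.1374, 0.2638]
ee_rot: [0.792, -0.611, 0.006, 0.001]
ft_force: [0.6, 0.2, 0.5]
grip_width: 0.001
mixer xy [-0.2086 -0.2816] z 0.2638 [0.6 0.2 0.5] 9.375
```

View pics/top4.png

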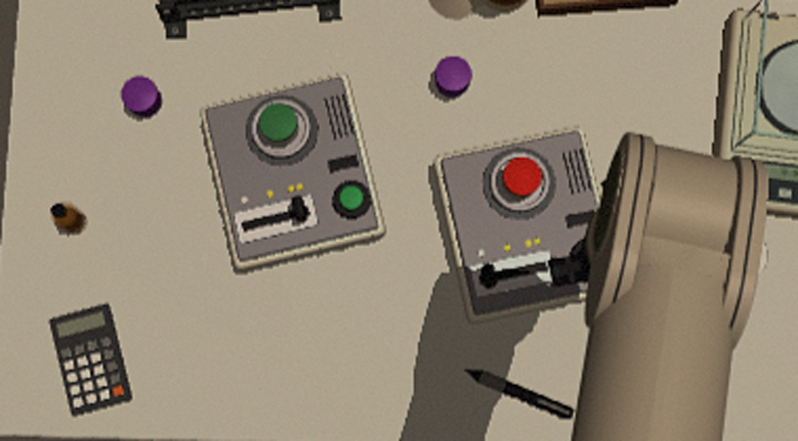

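View pics/side4.png

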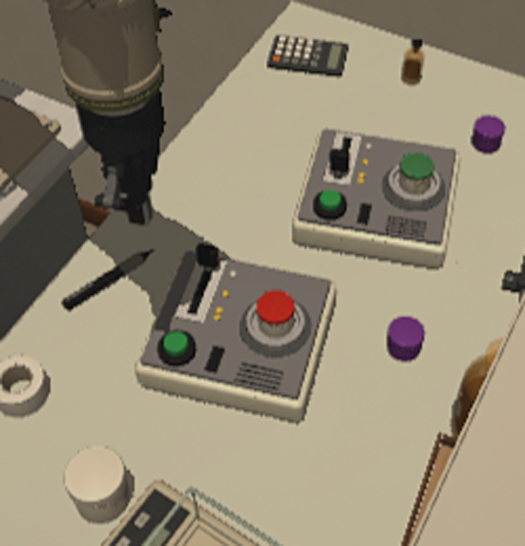

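```bash
python3 -c "
from workcell import manip;print(manip.hand_in())"
```

```text
the job is handed in; nothing more can be done
None
```

I set the green-lidded mixer's lever to fast and pressed its start button once, then handed the job in at about 9.5 s. The hand-in gives no verdict, so what follows rests on my own checks.

- **Lever:** I pushed it with shut fingers through both clicks to the end stop, where the force reached 19 N. I held it there for at least 0.25 s. In the side picture its top sits about 4 enlarged-crop pixels from the predicted fast position. The next stop, slow, would be about 32 away.
- **Button:** I found contact with the fingertips at about 76 mm height and pressed down to about 70 mm. It bottomed out at 47 N, more than intended but below the 120 N wrist limit. The state does not report the button's travel, so the full press is inferred from fingertip height and force.
- **Last pictures:** The lever is at fast, the green button looks up again, and both pots are upright in their cups. The other mixer's lever is at off and its button looks up. The dropper, roll and white pot look where they were, and the arm is clear of everything with no contact force.

One thing disagreed: in the first measurement the console's corners were up to about 14 mm off the fitted outline. I put that down to their rounded edges, because the button and cup agreed within about 2 mm in both cameras. The first approach to the button also ended about 8 mm off to the side, and I corrected it before going down.

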